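Find the tins that rattle, press the others shut

TASK

Steel valve balls from the depositor have dropped into one or two of these filled tins before their lids were pressed home. Shake the tins to find out which: set each one that rattles upright in the short grey tub with its lid left as it is, and close every silent one in the lever press (pull the handle right down until the lid is flush, then ease it back up with your hand on it, never letting it fly) and stand it upright in the long metal tray. Do not push the lids down with your fingers, and leave the gift boxes, the jar and the scoop where they are.

Things in the scene. Friction and masses are not known exactly. Their poses are not given: they have to be found in the camera images.
- tin1: plain tinplate tin, 96 x 62 mm, 50 mm tall to its rim, 0.2 to 0.5 kg; all the tins look alike; origin at the centre of its underside, x along the 96 mm side, z up. Grip it across the 62 mm sides, 30 to 35 mm above its underside. Filled to 14 mm from the bottom; in one or two of the tins a loose 30 mm, 110 g steel ball runs in the space above, 58 mm along x and 24 mm along y
- tin2: a tin like tin1. If a ball is inside and a tin is jerked along its x and stopped dead, the ball then knocks, most times: jolts of about 3 to 12 N and 0.3 to 1.3 N m at the wrist within 0.25 s after the stop; a silent tin gives none
- tin3: a tin like tin1
- tin1_lid (a joint): how far the lid of tin1 stands proud of its rim, m: 0 = pressed home, flush; 0.006 = only set on. A plug lid, 84 x 50 x 4 mm, inside the rim; a tight fit that shaking does not shift and that takes about 28 N to press down
- tin2_lid (a joint): the same for tin2
- tin3_lid (a joint): the same for tin3
- press: the lid press, fixed to the counter: a grey base plate 270 x 130 x 10 mm with a lever arm hinged behind the nest; origin on the counter under the middle of the nest, x from the nest towards the hinge, y to the left seen from the front, z up
- press_nest (a point): middle of the nest's floor, 10 mm above the counter, axes as the press. A tin stands here with its 96 mm side along the press's x, between side rails (71 mm apart inside, 90 mm long, 8 mm high) and a stop 52 mm towards the hinge. The pad comes down on its middle. With the lever up the space above is free: the raised arm begins 80 mm towards the hinge
- press_hinge (a point): the lever's hinge axis, along the press's y: 100 mm behind the middle of the nest and 88 mm above the counter
- press_lever (a joint): press lever angle, rad: 0 = raised (10 degrees back past upright), held there by its spring; grows as the handle is pulled forward and down; 1.75 = arm level, pad at flush-lid height; 1.762 = stop. Handle force 1 to 5 N against the spring, about 18 N for the last 0.06 rad on a lid. Let go, it flies up at over 5 rad/s; eased means slower than 2 rad/s (0.4 m/s at the handle)
- handle_left (a point): middle of the left half of the lever's T handle (round bar 18 to 21 mm thick, 156 mm long, parallel to the hinge and 205 mm from it), 55 mm left of the arm; 0.29 m above the counter when raised, 0.088 m when down. Can be pinched from above; it turns in the fingers as the arm swings
- handle_right (a point): the same on the right half, 55 mm right of the arm
- tray: the long metal tray for sound tins, fixed, 300 x 140 mm outside, walls 4 mm thick and 14 mm high, floor 4 mm thick; origin at the centre of its underside, x along the 300 mm side
- tub: the short grey plastic tub for rattling tins, fixed, 200 x 125 mm outside, walls 4 mm thick and 14 mm high, floor 4 mm thick; origin at the centre of its underside, x along the 200 mm side
- gift_boxes: two stacked white card boxes, 130 x 90 mm, 70 mm high together; origin at the centre of the underside; leave alone
- nut_jar: amber glass jar, 76 mm across, 110 mm tall; origin at the centre of its underside; leave alone
- sugar_scoop: aluminium scoop, about 160 mm long and 25 mm high; origin near its middle on the underside, handle to its -x; leave alone

How it is judged:
By the outcome, as a careful person would: the job done as asked, in the order asked, and still so for the second after the job is handed in, with the robot touching nothing.
Of ball1, ball2, ball3 only 1 to 2 are there at a start; the rules pass over those that are not, and their reading is None.
At some moment in a run one of tin1, tin2, tin3 may be knocked a few centimetres aside while the robot is not near it.
It also fails if it takes over 210 s, if anything falls off the work surface, if the arm or the gripper's body presses on something with over 40 N, if the wrist force passes 120 N, or if a joint passes its speed limit or range.

ROBOT

A 7-joint arm with a two-finger parallel gripper is mounted at the origin on the work surface. World frame = base frame: x ahead of the robot, y to its left, z up, the work surface at z = 0. Lengths are in m, angles in rad, forces in N, time in s.
With the tool pointing down it reaches from about 0.425 to 1.025 m from the base axis. Payload 9.4 kg.
Tool frame: the origin (TCP) lies between the finger pads; the fingertips stand 19 mm ahead of it and the grasp point (between the pads) is the TCP; z points along the fingers, y is the line along which they close (so a half turn about z gives the same grasp; the last joint's range is limited). The gripper opens to 93 mm and grips with 3 to 60 N. Pads are 15 mm wide; open, the fingers measure 128 mm over their backs; the gripper's body (75 mm by 188 mm) begins 65 mm behind the grasp point.
Start: joints at [-1.371, 0.599, -0.003, 1.599, 0.002, 0.943, -0.08], TCP at [0.198, 0.697, 0.238] pointing down, gripper open.
Joint ranges: [-2.57, 2.57], [-0.35, 1.97], [-1.29, 1.29], [0.11, 2.56], [-1.05, 4.19], [0.11, 1.86], [-2.63, 2.63]. Speed limits (rad/s): [2.22, 2.22, 3.01, 3.01, 3.14, 3.14, 3.14].

INTERFACE

Orientations are given as a 3x3 rotation matrix whose columns are the frame's x, y, z axes.
In Python, from cell import manip, camrig, effector gives the robot as it stands (manip), with the cameras (camrig) and the gripper (effector). Calls block until the motion is done:
- manip.move_ptp(position, orientation): joint-space move of the TCP to a pose.
- manip.movel(position, v=0.15, frame=None, stop_force=None): straight line of the TCP; frame=None keeps the orientation; v is the mean speed in m/s. With stop_force (N) it stops when the force on the tool has changed by that much, and returns True; else False.
- manip.movej(angles): joint-space move.
- effector.command_gripper(opening): finger opening in m; the grip force is fixed at half the most; returns when the fingers have stopped.
- manip.pause(seconds).
- manip.ik(position, orientation): joint angles nearest the present ones, or None.
- manip.get_obs(): the state.
- camrig.camera(name): name is "side" or "top"; returns a dict with "color" (400x640x3 uint8, red, green, blue), "vertical_fov" (degrees; the focal length in pixels is half the picture's height over the tangent of half this angle, whatever the lens; pixels are square), "cx", "cy" (the principal point, pixels), "R" (3x3) and "t" (3): a world point X has camera coordinates R X + t. Camera axes: x right, y down, z forward; pixel columns grow to the right and rows downward; lengths in m; the calibration is good to about 2 mm. A picture is of the moment at which its call begins. There is no depth.
A pose or a line that the arm cannot do raises manip.MotionError and nothing moves.
- manip.sign_off(): hands the job in; it is judged then, once.
The state is a dict: "time_s": time; "q": joint angles; "joint_velocities": joint speeds; "tau": joint torques, N m; "ee_pos": TCP position; "orientation": TCP orientation; "wrist_force": force on the tool from outside, world axes, zero at the start; "torque": the same for the moment, N m; "width": finger opening in m; "gripper_force": force on a finger pad.
Only numpy, scipy, OpenCV 4.12 (cv2) and the standard library are available. Lean on these libraries where they do the work, as an engineer would, in place of code of your own. Each camera call takes 0.05 s, during which the arm holds its last target. There are 200 camera calls.

## Working session

There is one attempt and no reset: what is moved stays moved. The work goes in short steps, each a Python script; the robot and the scene stay as the last script left them, time stands still between calls to the robot, and variables do not carry over. Pictures are saved under pics/ and viewed, at most 14 in all, crops included, and the job is handed in when it is done.

```bash
mkdir -p pics; ls; python3 - <<'E'
from cell import manip, camrig, effector
import cv2
for n in("top","side"):
    c=camrig.camera(n); cv2.imwrite(f"pics/{n}0.png",c["color"][:,:,::-1])
    print(n,c["vertical_fov"],c["cx"],c["cy"],c["R"],c["t"], {k for k in c})
o=manip.get_obs(); print(o)
E
```

```text
cell.py
pics
top 42.22208866780988 326.93938312764726 197.21554533105845 [[-0.01213981 -0.99992454  0.00187921]
 [-0.9908263   0.01177634 -0.1346275 ]
 [ 0.13459521 -0.00349632 -0.9908945 ]] [1.74072751e-03 5.55518736e-01 1.76668170e+00] {'R', 'cy', 'vertical_fov', 't', 'cx', 'color'}
side 46.10973440828201 318.90230782536275 198.16328785585216 [[ 0.80885113 -0.58797881  0.00638556]
 [-0.3296048  -0.46235939 -0.82315519]
 [ 0.48695024  0.66370529 -0.56778055]] [-0.39843362  0.32080076  1.24954656] {'R', 'cy', 'vertical_fov', 't', 'cx', 'color'}
{'time_s': 0.1, 'q': array([-1.37071585,  0.60003535, -0.00252375,  1.60002931,  0.0018082 ,
        0.94289716, -0.07979705]), 'joint_velocities': array([ 0.00015438, -0.00093608,  0.00073004, -0.00501409, -0.00011756,
       -0.00245364,  0.00085753]), 'tau': array([ 6.21433559e-03, -7.66552949e+01,  1.50259115e+00, -2.52938265e+01,
       -5.22637437e-02,  1.36271183e-02,  4.58733621e-05]), 'ee_pos': array([0.19802889, 0.69701668, 0.236861  ]), 'orientation': array([[-9.61953879e-01,  2.73211788e-01, -2.31403862e-04],
       [ 2.73211848e-01,  9.61952946e-01, -1.34771356e-03],
       [-1.45611606e-04, -1.35966057e-03, -9.99999065e-01]]), 'wrist_force': array([-0.11356727, -0.36697442,  0.36308099]), 'torque': array([-0.00417287,  0.00238176, -0.01746153]), 'gripper_force': 0.0, 'width': 0.09302761466382474}
```

View pics/top0.png

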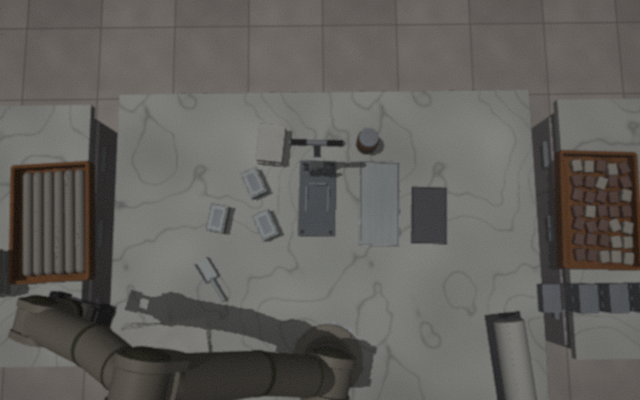

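View pics/side0.png

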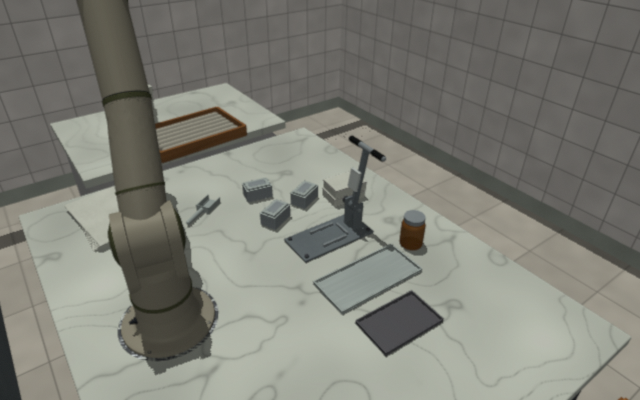

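The top view shows tins at about (256,183), (217,218) and (265,224), the press at (317,195) with its handle at (317,142), the tray at (379,203) and the tub at (429,215). The side view agrees, so I'll enlarge the top view.

```bash
python3 - <<'E'
import cv2
a=cv2.imread("pics/top0.png")
c=cv2.resize(a[165:245,200:300],None,fx=7,fy=7,interpolation=cv2.INTER_CUBIC);cv2.imwrite("pics/t_tins.png",cv2.convertScaleAbs(c,alpha=1.3))
c=cv2.resize(a[130:250,290:450],None,fx=5,fy=5,interpolation=cv2.INTER_CUBIC);cv2.imwrite("pics/t_press.png",cv2.convertScaleAbs(c,alpha=1.5))
E
```

```text
(no output)
```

View pics/t_tins.png

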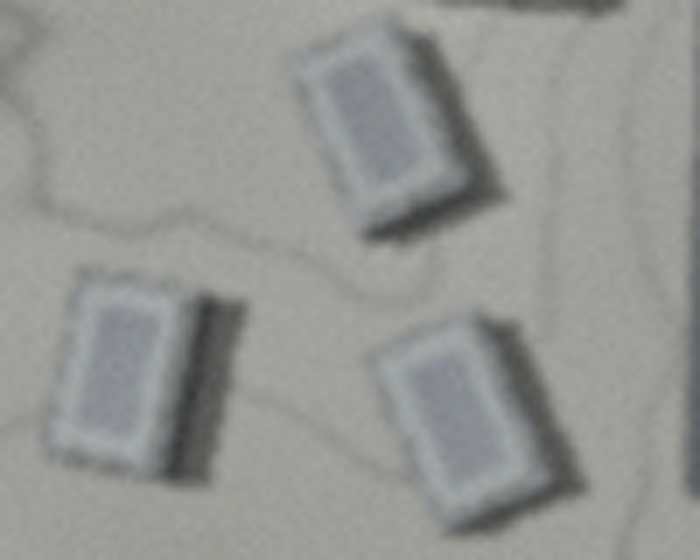

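View pics/t_press.png

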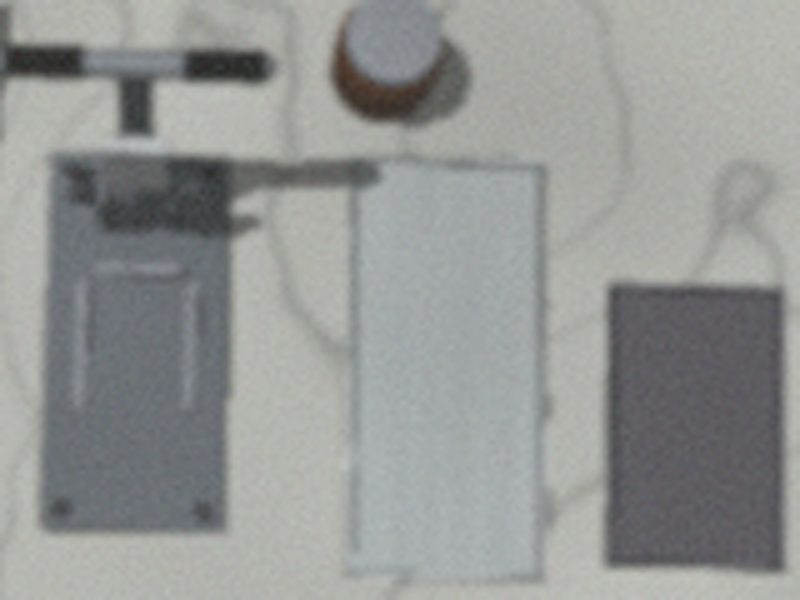

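The crops show the lid centres of tins A, B and C at (379,120), (125,371) and (463,410) in the tin crop. The press plate corners, rails, tray and tub are also clear. Next I'll convert these to world coordinates.

```bash
cat > h.py <<'E'
import numpy as np, cv2, json, os
from cell import manip, camrig, effector
def w2p(X,c):
    f=200/np.tan(np.radians(c["vertical_fov"])/2); p=c["R"]@np.asarray(X)+c["t"]
    return f*p[:2]/p[2]+[c["cx"],c["cy"]]
def p2w(uv,z,c):
    f=200/np.tan(np.radians(c["vertical_fov"])/2)
    d=c["R"].T@np.r_[(np.array(uv)-[c["cx"],c["cy"]])/f,1]; o=-c["R"].T@c["t"]
    return o+d*(z-o[2])/d[2]
def down(yaw):
    "tool pointing down, tool x at angle yaw in world"
    c,s=np.cos(yaw),np.sin(yaw); return np.array([[c,s,0],[s,-c,0],[0,0,-1.]])
E
python3 - <<'E'
from h import *
np.set_printoptions(precision=4,suppress=True)
c=camrig.camera("top")
tins={"A":((290,65),(400,17),(470,175),(365,225),(379,120)),"B":((80,275),(192,288),(165,470),(45,455),(125,371)),"C":((375,355),(482,318),(550,470),(445,520),(463,410))}
for k,v in tins.items():
    P=np.array([p2w(np.array(p)/7+[200,165],.05,c)[:2] for p in v]); P[4]=p2w(np.array(v[4])/7+[200,165],.055,c)[:2]
    print(k,P[:4].mean(0),P[4],[np.linalg.norm(P[i]-P[(i+1)%4]) for i in range(4)],np.degrees(np.arctan2(*(P[0]+P[1]-P[2]-P[3])[::-1])))
q=lambda p,z:p2w(np.array(p)/5+[290,130],z,c)[:2]
P=np.array([q(p,.01) for p in((55,155),(232,158),(225,530),(42,530))]);print("press",P,[np.linalg.norm(P[i]-P[(i+1)%4]) for i in range(4)],np.degrees(np.arctan2(*(P[0]+P[1]-P[2]-P[3])[::-1])))
print("nest",q((136,342),.018),"stop",q((138,268),.018),"handle",q((137,63),.29),q((5,61),.29),q((270,66),.29))
for n,v in dict(tray=((352,160),(545,165),(543,578),(347,575)),tub=((610,285),(783,288),(783,570),(607,566))).items():
    P=np.array([q(p,.014) for p in v]);print(n,P.mean(0),[np.linalg.norm(P[i]-P[(i+1)%4]) for i in range(4)],np.degrees(np.arctan2(*(P[0]+P[1]-P[2]-P[3])[::-1])))
print("cam",-c["R"].T@c["t"])
E
```

```text
A [0.6095 0.2461] [0.6088 0.2465] [np.float64(0.059399552090611644), np.float64(0.08732837380670874), np.float64(0.05721414211784195), np.float64(0.08913096448712024)] 24.422735434917648
B [0.4858 0.3732] [0.4857 0.37  ] [np.float64(0.05573479089123945), np.float64(0.09034801458248806), np.float64(0.059392385524661216), np.float64(0.08996240014762051)] -8.782151776851817
C [0.4623 0.205 ] [0.4645 0.2044] [np.float64(0.05542291976343429), np.float64(0.08236026408228511), np.float64(0.05654133546184983), np.float64(0.08849748900006849)] 23.545360102372946
press [[ 0.6908  0.086 ]
 [ 0.6872 -0.0404]
 [ 0.4219 -0.0316]
 [ 0.4234  0.0965]] [np.float64(0.12640488660327548), np.float64(0.2654205093952026), np.float64(0.1281303796425591), np.float64(0.267609622376233)] -2.0772025112709347
nest [0.5544 0.0293] stop [0.6071 0.0274] handle [0.6888 0.0229] [0.691 0.103] [ 0.686  -0.0578]
tray [ 0.5343 -0.1894] [np.float64(0.13751797868401516), np.float64(0.2932691675678268), np.float64(0.13664942262377047), np.float64(0.29475188061740104)] -1.9561317855056943
tub [ 0.4905 -0.3633] [np.float64(0.12247179136010831), np.float64(0.1991099486459828), np.float64(0.12277277876932344), np.float64(0.1984610034130979)] -2.5220290706663206
cam [0.3127 0.0014 1.8254]
```

Sizes and angles agree with the given dimensions: the handle measures x=0.689 against 0.690 expected. Next I'll grasp tin C and shake it.

```bash
cat >> h.py <<'E'
NEST=np.array([0.554,0.0287]); PY=np.radians(-2.05)
def near(p,yaws):
    q0=manip.get_obs()["q"]; best=None
    for y in yaws:
        q=manip.ik(p,down(y))
        if q is not None:
            d=np.abs(np.array(q)-q0).max()
            if best is None or d<best[0]: best=(d,y)
    print("yaw choice",best); return best[1]
def grab(xy,yaw,z=.033):
    y=near([*xy,.15],[yaw,yaw+np.pi]); effector.command_gripper(.093)
    manip.move_ptp([*xy,.15],down(y)); manip.movel([*xy,z],v=.15)
    effector.command_gripper(.0); o=manip.get_obs(); print("grip",o["width"],o["gripper_force"]); manip.movel([*xy,.16],v=.15)
    return y
def shake(n=6,v=.5,d=.06):
    o=manip.get_obs(); p=o["ee_pos"].copy(); R=o["orientation"]; R=down(np.arctan2(R[1,0],R[0,0])); s=1
    for k in range(n):
        manip.movel(p+R[:,0]*d*s/2,v=v,frame=R); s=-s; t0=manip.get_obs()["time_s"]; L=[]
        while 1:
            o=manip.get_obs(); L.append(np.r_[o["time_s"]-t0,o["wrist_force"],o["torque"]])
            if L[-1][0]>.3: break
            manip.pause(.004)
        L=np.array(L); m=np.median(L[-20:],0); F=np.linalg.norm(L[:,1:4]-m[1:4],axis=1);T=np.linalg.norm(L[:,4:]-m[4:],axis=1)
        print(len(L),"F by 30ms bins",np.array([F[(L[:,0]>=a)&(L[:,0]<a+.03)].max(initial=0) for a in np.arange(0,.3,.03)]).round(1),"T",np.array([T[(L[:,0]>=a)&(L[:,0]<a+.03)].max(initial=0) for a in np.arange(0,.3,.03)]).round(2))
    manip.movel(p,v=.2,frame=R)
E
python3 - <<'E'
from h import *
y=grab((.4635,.2047),np.radians(23.8))
t=manip.get_obs()["time_s"]; shake(4); print(t,manip.get_obs()["time_s"])
c=camrig.camera("side"); a=c["color"][100:300,180:460,::-1]; cv2.imwrite("pics/s1.png",cv2.resize(a,None,fx=2.5,fy=2.5))
E
```

```text
yaw choice (np.float64(1.0454653759588854), np.float64(0.41538836197465046))
grip 0.061765462270060835 29.99824199185241Traceback (most recent call last):
  File "<stdin>", line 3, in <module>
  File "h.py", line 32, in shake
    o=manip.get_obs(); L.append(np.r_[o["time_s"]-t0,o["wrist_force"],o["torque"]])
ValueError: time passes only in moves, steps and waits
```

```bash
sed -i 's/manip.pause(.004)/manip.pause(.01)/; s/t0=manip.get_obs()\["time_s"\]; L=\[\]/t0=None; L=[]/; s/o=manip.get_obs(); L.append(np.r_\[o\["time_s"\]-t0/o=manip.get_obs(); t0=o["time_s"] if t0 is None else t0; L.append(np.r_[o["time_s"]-t0/' h.py
python3 - <<'E'
from h import *
p=manip.get_obs(); print(p["ee_pos"],p["width"],p["time_s"])
R=down(np.radians(23.8)); 
shake(4); o=manip.get_obs();print(o["time_s"],o["ee_pos"])
c=camrig.camera("side"); a=c["color"][100:300,180:460,::-1]; cv2.imwrite("pics/s1.png",cv2.resize(a,None,fx=2.5,fy=2.5))
E
```

```text
[0.49139194 0.21693106 0.15822263] 0.06204177824336886 5.1917
38 F by 30ms bins [1.7 0.9 0.9 1.1 0.7 1.  1.3 1.3 1.3 0.9] T [0.08 0.08 0.07 0.06 0.07 0.05 0.06 0.07 0.1  0.07]
38 F by 30ms bins [1.3 2.  1.3 1.5 1.4 1.1 1.  1.4 1.1 1.4] T [0.12 0.16 0.11 0.09 0.08 0.05 0.05 0.08 0.09 0.07]
38 F by 30ms bins [1.4 1.4 1.9 1.8 1.  1.2 1.5 0.7 1.2 1.5] T [0.13 0.09 0.11 0.1  0.07 0.06 0.06 0.07 0.07 0.05]
37 F by 30ms bins [1.1 1.4 1.  1.2 0.9 1.3 1.6 1.2 1.8 1.5] T [0.19 0.15 0.13 0.07 0.05 0.07 0.09 0.11 0.07 0.07]
7.7667 [0.49264725 0.21744831 0.15804418]
```

View pics/s1.png

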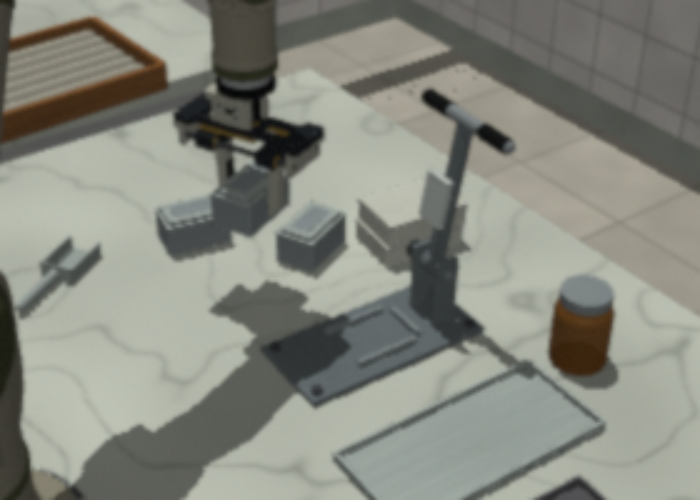

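The side view shows tin C held level above the counter between the other two tins, with the press clear. There was no knock. I'll repeat with a longer, harder jerk to be sure.

```bash
python3 - <<'E'
from h import *
for v,d in((.5,.12),(.8,.12)):
    try: t=manip.get_obs()["time_s"]; shake(4,v=v,d=d); print(v,d,manip.get_obs()["time_s"]-t)
    except manip.MotionError as e: print(v,d,e)
E
```

```text
37 F by 30ms bins [1.7 1.  2.5 1.  1.5 0.9 1.9 0.9 1.7 1.3] T [0.12 0.06 0.59 0.09 0.06 0.09 0.08 0.08 0.08 0.08]
38 F by 30ms bins [2.2 1.8 1.4 1.2 1.  1.1 1.3 1.1 1.4 0.9] T [0.13 0.13 0.09 0.08 0.08 0.09 0.08 0.08 0.1  0.06]
37 F by 30ms bins [1.9 1.5 1.5 1.  1.3 1.  0.7 0.6 1.2 1.3] T [0.13 0.14 0.1  0.11 0.08 0.07 0.08 0.07 0.05 0.05]
38 F by 30ms bins [2.1 1.4 1.3 1.4 1.4 1.6 0.8 1.  1.3 1.3] T [0.17 0.12 0.11 0.08 0.09 0.07 0.05 0.05 0.05 0.07]
0.5 0.12 3.1083000000000007
38 F by 30ms bins [1.6 1.6 2.2 1.1 1.3 1.  0.7 0.8 1.7 1.3] T [0.07 0.08 0.58 0.07 0.08 0.04 0.08 0.08 0.07 0.06]
37 F by 30ms bins [1.4 1.5 1.4 1.6 1.2 0.8 1.  1.2 0.7 1.3] T [0.13 0.13 0.07 0.06 0.06 0.05 0.07 0.06 0.05 0.05]
37 F by 30ms bins [1.4 2.4 1.1 1.  1.1 0.8 0.9 0.6 1.2 0.7] T [0.09 0.15 0.12 0.07 0.12 0.07 0.05 0.07 0.06 0.08]
38 F by 30ms bins [2.3 1.5 1.6 0.9 1.1 1.9 1.1 0.7 1.3 1.2] T [0.15 0.17 0.08 0.09 0.04 0.07 0.07 0.06 0.07 0.07]
0.8 0.12 3.1083
```

Two torque spikes of 0.59 N m appeared, both after the first 60 mm move from rest. I'll repeat that pattern: a fast jerk, then a slow return.

```bash
cat >> h.py <<'E'
def jerks(ds=(.06,.06,.06,-.06,-.06,-.06),v=.8):
    o=manip.get_obs(); p=o["ee_pos"].copy(); R=o["orientation"]; R=down(np.arctan2(R[1,0],R[0,0]))
    for d in ds:
        manip.pause(.25); t1=manip.get_obs()["time_s"]; manip.movel(p+R[:,0]*d,v=v,frame=R); L=[]
        for k in range(34):
            if k: manip.pause(.009)
            o=manip.get_obs(); L.append(np.r_[o["time_s"],o["wrist_force"],o["torque"]])
        L=np.array(L); m=np.median(L,0); F=np.linalg.norm(L[:,1:4]-m[1:4],axis=1);T=np.linalg.norm(L[:,4:]-m[4:],axis=1)
        i=F.argmax();j=T.argmax(); print("%.3f move %.2fs  Fmax %.1f @%.3f  Tmax %.2f @%.3f  T90%% %.2f"%(d,L[0,0]-t1,F[i],L[i,0]-L[0,0],T[j],L[j,0]-L[0,0],np.quantile(T,.9)))
        manip.movel(p,v=.12,frame=R)
E
python3 - <<'E'
from h import *
jerks(); print(manip.get_obs()["time_s"])
E
```

```text
0.060 move 0.27s  Fmax 1.5 @0.067  Tmax 0.09 @0.242  T90% 0.08
0.060 move 0.27s  Fmax 1.6 @0.192  Tmax 0.12 @0.092  T90% 0.08
0.060 move 0.27s  Fmax 1.5 @0.117  Tmax 0.10 @0.008  T90% 0.07
-0.060 move 0.27s  Fmax 2.8 @0.058  Tmax 0.87 @0.058  T90% 0.11
-0.060 move 0.27s  Fmax 1.9 @0.017  Tmax 0.15 @0.000  T90% 0.12
-0.060 move 0.27s  Fmax 2.2 @0.067  Tmax 0.16 @0.000  T90% 0.10
22.6833
```

Three clear torque knocks of 0.58 to 0.87 N m stand out from a noise level of 0.19 or less, so tin C rattles. It goes into the tub. Then I'll look again and test tin B.

```bash
cat >> h.py <<'E'
TUB=np.array([.4905,-.3633]); TUBY=np.radians(-2.3); TRAY=np.array([.5343,-.1894]); TRAYY=np.radians(-2.0)
rot=lambda a:np.array([[np.cos(a),-np.sin(a)],[np.sin(a),np.cos(a)]])
def place(xy,yaw,z,opening=.078,app=.15):
    o=manip.get_obs(); p=o["ee_pos"].copy(); p[2]=.36; manip.movel(p,v=.3)
    y=near([*xy,.3],[yaw,yaw+np.pi]); R=down(y); manip.move_ptp([*xy,.36],R); manip.movel([*xy,z+.02],v=.2,frame=R)
    hit=manip.movel([*xy,z-.004],v=.03,frame=R,stop_force=6); print("down",hit,manip.get_obs()["ee_pos"])
    effector.command_gripper(opening); manip.movel([*xy,app],v=.2,frame=R); print(manip.get_obs()["time_s"])
def shot(name,cam,x0,x1,y0,y1,f,al=1.3):
    c=camrig.camera(cam); a=c["color"][y0:y1,x0:x1,::-1]
    cv2.imwrite(f"pics/{name}.png",cv2.convertScaleAbs(cv2.resize(a,None,fx=f,fy=f,interpolation=cv2.INTER_CUBIC),alpha=al))
E
python3 - <<'E'
from h import *
place(TUB+rot(TUBY)@[.045,0],TUBY+np.pi/2,.037)
manip.movel([.50,-.36,.3],v=.3)
shot("t2","top",195,455,120,260,3)
E
```

```text
yaw choice (np.float64(1.083474415111518), np.float64(4.67224640758882))
down True [ 0.5354315  -0.36520738  0.03778039]
29.125
```

View pics/t2.png

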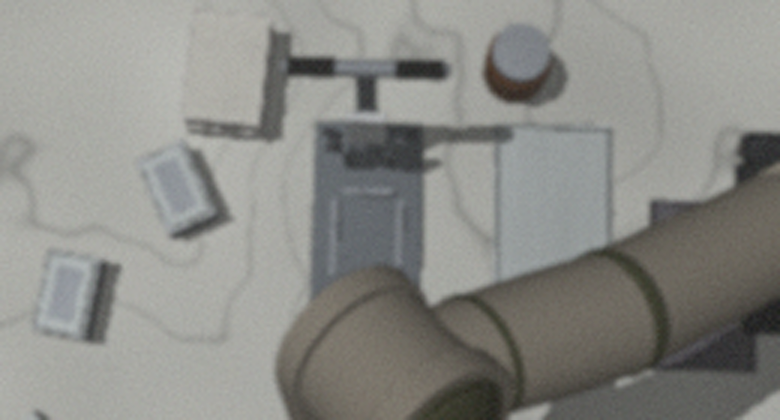

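Tins A and B have not moved: lid centres at (254,182) and (218,218), as before. Tin B is next.

```bash
python3 - <<'E'
from h import *
manip.move_ptp([.49,.30,.3],down(near([.49,.3,.3],[np.radians(-8.8),np.radians(171.2)])))
grab((.4862,.3722),np.radians(-8.8))
jerks((.06,-.06,.08,-.08,.05,-.05,.1,-.1),v=.6); print(manip.get_obs()["time_s"])
E
```

```text
yaw choice (np.float64(1.0694647618791733), np.float64(-0.15358897417550102))
yaw choice (np.float64(0.2476897594612567), np.float64(-0.15358897417550102))
grip 0.06243823983629318 29.858499343972653
0.060 move 0.27s  Fmax 1.5 @0.158  Tmax 0.10 @0.117  T90% 0.06
-0.060 move 0.27s  Fmax 1.7 @0.150  Tmax 0.08 @0.200  T90% 0.08
0.080 move 0.31s  Fmax 1.8 @0.275  Tmax 0.12 @0.000  T90% 0.08
-0.080 move 0.31s  Fmax 1.5 @0.092  Tmax 0.11 @0.025  T90% 0.08
0.050 move 0.25s  Fmax 2.0 @0.017  Tmax 0.11 @0.108  T90% 0.08
-0.050 move 0.25s  Fmax 1.3 @0.158  Tmax 0.12 @0.017  T90% 0.08
0.100 move 0.35s  Fmax 1.5 @0.217  Tmax 0.09 @0.125  T90% 0.07
-0.100 move 0.35s  Fmax 1.4 @0.242  Tmax 0.10 @0.242  T90% 0.09
48.5167
```

```bash
python3 - <<'E'
from h import *
shake(4,v=.8,d=.12); manip.pause(.3); shake(4,v=.8,d=.16); jerks((.06,-.06,.06,-.06),v=.8); print(manip.get_obs()["time_s"])
E
```

```text
37 F by 30ms bins [1.2 1.5 1.5 1.5 1.5 0.8 1.3 0.8 1.3 1.2] T [0.1  0.07 0.11 0.07 0.12 0.06 0.05 0.05 0.07 0.07]
38 F by 30ms bins [2.  1.3 1.6 1.5 1.4 1.2 1.1 1.1 1.7 1.2] T [0.14 0.09 0.07 0.08 0.11 0.1  0.04 0.06 0.08 0.06]
37 F by 30ms bins [1.4 1.3 1.1 1.2 1.  1.6 1.2 1.1 1.  0.8] T [0.14 0.1  0.13 0.08 0.06 0.07 0.08 0.05 0.04 0.08]
38 F by 30ms bins [1.8 1.3 1.7 1.3 1.2 0.8 1.1 1.5 1.1 1.3] T [0.14 0.09 0.09 0.07 0.05 0.05 0.09 0.05 0.06 0.05]
38 F by 30ms bins [1.2 1.5 1.3 1.  1.2 1.3 1.4 1.2 1.4 1.8] T [0.13 0.14 0.07 0.07 0.08 0.06 0.05 0.06 0.03 0.08]
37 F by 30ms bins [1.5 1.1 1.1 1.1 1.5 1.  1.2 0.7 0.9 0.7] T [0.1  0.1  0.06 0.08 0.09 0.06 0.07 0.05 0.07 0.03]
37 F by 30ms bins [2.2 1.5 1.5 1.3 1.2 1.4 1.2 1.4 1.  1. ] T [0.13 0.11 0.08 0.09 0.05 0.08 0.04 0.08 0.05 0.05]
37 F by 30ms bins [1.9 1.2 0.9 1.5 1.2 1.2 1.3 0.9 1.1 1.4] T [0.1  0.09 0.05 0.07 0.08 0.05 0.08 0.08 0.05 0.09]
0.060 move 0.27s  Fmax 1.6 @0.175  Tmax 0.11 @0.025  T90% 0.09
-0.060 move 0.27s  Fmax 1.7 @0.042  Tmax 0.10 @0.025  T90% 0.08
0.060 move 0.27s  Fmax 1.5 @0.000  Tmax 0.12 @0.267  T90% 0.08
-0.060 move 0.27s  Fmax 1.8 @0.233  Tmax 0.11 @0.208  T90% 0.09
61.1667
```

Tin B is silent after 20 jerks, so it goes into the press nest, with a check before pressing.

```bash
python3 - <<'E'
from h import *
place(NEST,PY,.043,opening=.08,app=.36)
manip.move_ptp([.55,.25,.40],down(near([.55,.25,.40],[np.pi/2+PY,-np.pi/2+PY])))
shot("t3","top",230,390,125,245,5)
E
```

```text
yaw choice (np.float64(0.7535521674343808), np.float64(-0.03577924966588375))
down True [0.55400141 0.02868896 0.04287877]
67.8583
yaw choice (np.float64(1.008637856489943), np.float64(1.5350170771290128))
```

View pics/t3.png

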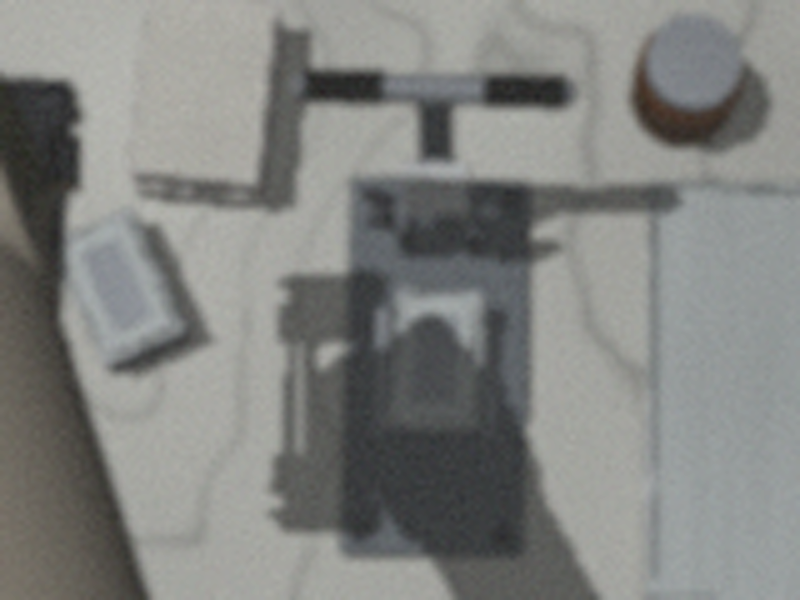

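The tin stands level between the rails, with its lid around (435,365) in the crop, and contact came at the expected height. Now I'll pinch the handle and pull it down along its arc.

```bash
cat >> h.py <<'E'
HX=rot(PY)@[1,0]; HY=rot(PY)@[0,1]
def hp(th,side=1):
    a=np.radians(10)-th; xy=NEST+HX*(.1+.205*np.sin(a))+HY*.055*side
    return np.r_[xy,.088+.205*np.cos(a)]
def theta():
    p=manip.get_obs()["ee_pos"]; u=HX@(p[:2]-NEST)-.1; w=p[2]-.088; return np.radians(10)-np.arctan2(u,w), np.hypot(u,w)
def press(N=12):
    h=hp(0); y=near([*h[:2],.36],[np.pi/2+PY,-np.pi/2+PY]); R=down(y)
    effector.command_gripper(.06); manip.move_ptp([*h[:2],.37],R); hit=manip.movel(h,v=.12,frame=R,stop_force=8)
    effector.command_gripper(0.); o=manip.get_obs(); print("hit",hit,"w",o["width"],o["gripper_force"],o["ee_pos"]-h)
    for th in np.linspace(0,1.68,N+1)[1:]: manip.movel(hp(th),v=.12,frame=R)
    f0=manip.get_obs()["wrist_force"]; print("pre-lid",theta(),f0,manip.get_obs()["width"])
    for th in np.arange(1.69,1.80,.01):
        manip.movel(hp(th),v=.03,frame=R); o=manip.get_obs(); print("%.3f"%th,np.round(theta(),4),o["wrist_force"].round(1),o["ee_pos"].round(4))
        if o["wrist_force"][2]>32: break
    return R
def ease(R,N=14):
    t=theta()[0]; o=manip.get_obs()
    for th in np.linspace(t,0,N+1)[1:]: manip.movel(hp(th),v=.1,frame=R)
    o=manip.get_obs(); print("up",theta(),o["wrist_force"],o["width"])
    effector.command_gripper(.06); h=hp(0); manip.movel([*h[:2],.38],v=.2,frame=R); print(manip.get_obs()["time_s"])
E
python3 - <<'E'
from h import *
R=press(); print(R[:2,0],manip.get_obs()["width"],manip.get_obs()["time_s"])
shot("s4","side",260,420,120,280,4)
E
```

```text
yaw choice (np.float64(0.39083757308294076), np.float64(1.5350170771290128))
hit False w 0.01718636076733492 30.000445246696472 [-8.16982988e-04 -3.47990560e-06 -9.39143590e-05]
pre-lid (np.float64(1.6841101660436715), np.float64(0.2069283744239827)) [-5.34536303  6.09906241  5.13384409] 0.017061635783553207
1.690 [1.6922 0.207 ] [-6.2  6.   5. ] [0.4493 0.0876 0.099 ]
1.700 [1.7019 0.2071] [-5.6  6.2  5.2] [0.4492 0.0877 0.097 ]
1.710 [1.7116 0.2072] [-6.9  6.7  7.7] [0.449  0.0877 0.095 ]
1.720 [1.7201 0.2073] [-6.2  5.4 14. ] [0.4489 0.0877 0.0932]
1.730 [1.7296 0.2073] [-6.9  5.6 14.9] [0.4487 0.0877 0.0913]
1.740 [1.7394 0.2074] [-7.6  6.7 14.2] [0.4487 0.0877 0.0892]
1.750 [1.7493 0.2075] [-7.8  6.6 15.7] [0.4486 0.0877 0.0872]
1.760 [1.7592 0.2076] [-8.1  4.8 15.1] [0.4485 0.0877 0.0851]
1.770 [1.7692 0.2077] [-7.5  6.6 14.6] [0.4484 0.0877 0.083 ]
1.780 [1.7793 0.2077] [-8.9  5.9 14. ] [0.4484 0.0877 0.081 ]
1.790 [1.7892 0.2078] [-8.2  5.  14.3] [0.4484 0.0877 0.0789]
1.800 [1.7982 0.2079] [-8.7  5.5 17.8] [0.4484 0.0875 0.077 ]
[0.03577162 0.99935999] 0.01719116058690187 79.6
```

View pics/s4.png

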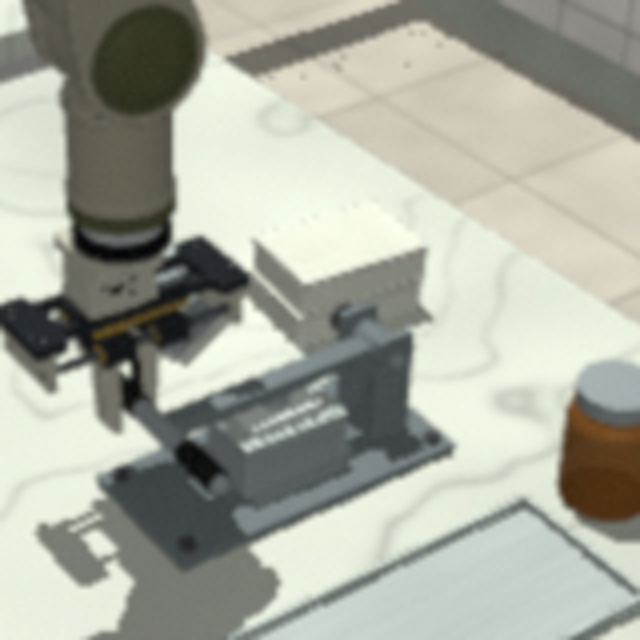

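The side view shows the arm about level, with the pad on the lid and the handle still pinched. I'll push on until the force climbs at the stop.

```bash
python3 - <<'E'
from h import *
R=down(np.pi/2+PY)
for th in np.arange(1.81,1.87,.01):
    manip.movel(hp(th),v=.03,frame=R); o=manip.get_obs(); print("%.3f"%th,np.round(theta(),4),o["wrist_force"].round(1),o["ee_pos"].round(4),o["width"])
    if o["wrist_force"][2]>34: break
shot("s5","side",290,390,190,270,7)
E
```

```text
1.810 [1.8067 0.208 ] [-9.5  4.4 22. ] [0.4484 0.0872 0.0752] 0.017310247140540573
1.820 [1.8166 0.2082] [-10.6   3.   22.9] [0.4483 0.087  0.0732] 0.017098836527797107
1.830 [1.826  0.2083] [-10.2   2.6  27.5] [0.4483 0.0869 0.0712] 0.017157734817096672
1.840 [1.8353 0.2085] [-11.2   1.6  28.2] [0.4483 0.0867 0.0693] 0.017494212715322977
1.850 [1.8452 0.2088] [-12.2   1.6  28. ] [0.4483 0.0866 0.0672] 0.0172856725826947
1.860 [1.8547 0.209 ] [-12.7   1.9  29.3] [0.4483 0.0865 0.0652] 0.01716983293264289
1.870 [1.8649 0.2092] [-13.2   1.3  28.1] [0.4483 0.0864 0.063 ] 0.017324295517068305
```

View pics/s5.png

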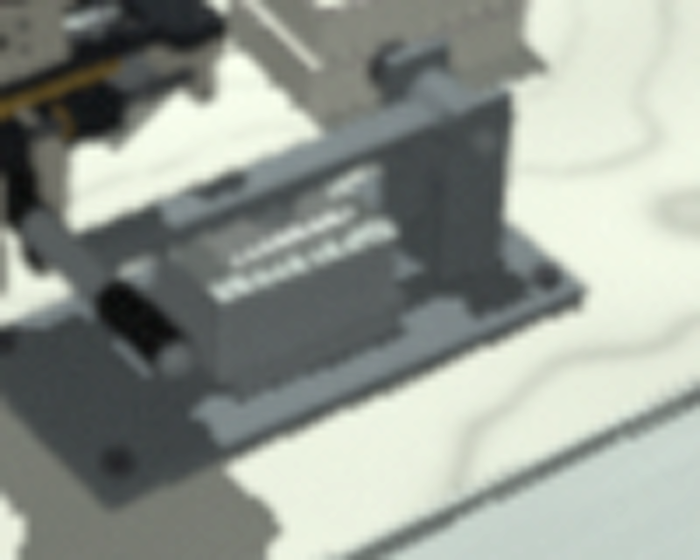

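The force levels off at 28 N while the fingers creep, so the lever is on its stop and the bar is sliding in the pads. It now sits about 21 mm above the TCP. I'll ease up with that offset included.

```bash
cat >> h.py <<'E'
def ease2(R,N=16):
    off=manip.get_obs()["ee_pos"]-hp(1.762); print("off",off)
    for th in np.linspace(1.762,0,N+1)[1:]:
        manip.movel(hp(th)+off,v=.1,frame=R); o=manip.get_obs(); print("%.2f"%th,o["wrist_force"].round(1),round(o["width"],4))
        if np.linalg.norm(o["wrist_force"])>35 or o["width"]<.012: print("STOP"); break
    print(o["time_s"])
E
python3 - <<'E'
from h import *
ease2(down(np.pi/2+PY))
shot("s6","side",260,420,120,280,4)
E
```

```text
off [-0.00282848 -0.00095133 -0.02152396]
1.65 [1.7 2.8 3.2] 0.017
1.54 [3.6 2.7 2.2] 0.0171
1.43 [ 7.3  2.6 -0.4] 0.0172
1.32 [12.8  1.5 -4. ] 0.0175
1.21 [17.6  0.8 -9.2] 0.0175
1.10 [ 24.7   1.  -19.3] 0.0174
0.99 [ 27.8  -0.7 -26.1] 0.0172
STOP
84.0833
```

View pics/s6.png

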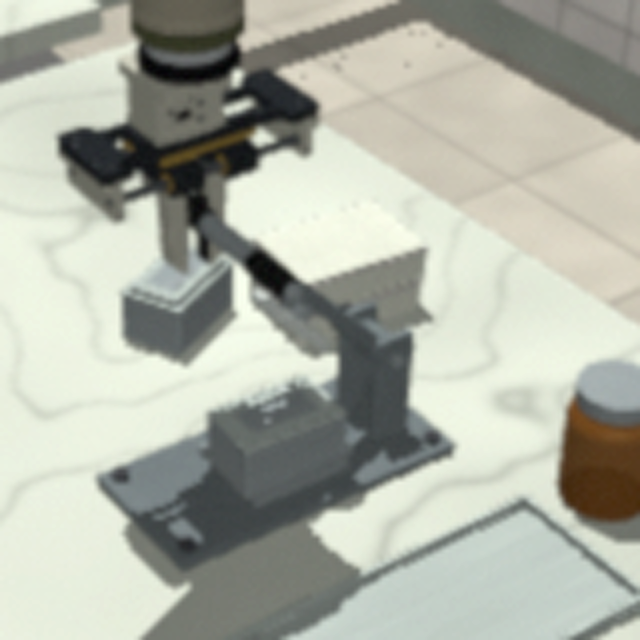

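The lid looks flush and the lever is still held. My offset was too large, so the arm is pulling radially by about 38 N. I'll add a radial force correction and finish easing.

```bash
cat >> h.py <<'E'
def follow(R,th0,th1,n,off,k=.00012,v=.1,fmax=34):
    "arc from th0 to th1 with radial compliance; off = TCP minus nominal bar centre"
    for th in np.linspace(th0,th1,n+1)[1:]:
        manip.movel(hp(th)+off,v=v,frame=R); o=manip.get_obs(); a=np.radians(10)-th
        e=np.r_[HX*np.sin(a),np.cos(a)]; fr=o["wrist_force"]@e; off=off+e*fr*k
        t=np.r_[HX*np.cos(a),-np.sin(a)]   # direction of decreasing theta
        print("%.3f fr %.1f ft %.1f w %.4f off %s"%(th,fr,o["wrist_force"]@t,o["width"],(off*1e3).round(1)))
        if o["wrist_force"]@t<-fmax: print("limit"); break
    print(o["time_s"]); return off,th
E
python3 - <<'E'
from h import *
R=down(np.pi/2+PY); th=.99125
off=manip.get_obs()["ee_pos"]-hp(th)
off,_=follow(R,th,th,4,off,v=.05)
off,_=follow(R,th,0,10,off)
print(manip.get_obs()["ee_pos"],theta())
E
```

```text
0.991 fr 1.7 ft 2.0 w 0.0171 off [  3.8  -1.4 -22. ]
0.991 fr -2.6 ft 1.7 w 0.0174 off [  4.   -1.4 -22.2]
0.991 fr -0.1 ft 2.0 w 0.0172 off [  4.   -1.4 -22.2]
0.991 fr -1.4 ft 1.6 w 0.0171 off [  4.1  -1.4 -22.4]
85.1667
0.892 fr -4.4 ft 1.0 w 0.0174 off [  4.5  -1.5 -22.8]
0.793 fr -3.6 ft 0.8 w 0.0172 off [  4.7  -1.5 -23.1]
0.694 fr 0.4 ft 2.1 w 0.0175 off [  4.7  -1.5 -23.1]
0.595 fr 1.3 ft 2.8 w 0.0170 off [  4.6  -1.5 -22.9]
0.496 fr -0.7 ft 2.8 w 0.0174 off [  4.7  -1.5 -23. ]
0.397 fr -0.7 ft 2.1 w 0.0172 off [  4.7  -1.5 -23.1]
0.297 fr 0.0 ft -0.1 w 0.0174 off [  4.7  -1.5 -23.1]
0.198 fr -2.4 ft 1.1 w 0.0169 off [  4.7  -1.5 -23.4]
0.099 fr 0.7 ft 1.3 w 0.0169 off [  4.7  -1.5 -23.3]
0.000 fr 12.2 ft -18.2 w 0.0173 off [  4.9  -1.5 -21.8]
88.6667
[0.69232377 0.07698632 0.26732152] (np.float64(-0.026311606611833266), np.float64(0.18300010487767812))
```

The lever is firmly back on its raised stop. I'll release it and move the pressed tin to the tray.

```bash
cat >> h.py <<'E'
def nest_to_tray(s):
    o=manip.get_obs(); p=o["ee_pos"].copy(); effector.command_gripper(.06); p[2]=.39; manip.movel(p,v=.2)
    effector.command_gripper(.09)
    y=near([*NEST,.36],[PY,PY+np.pi]); R=down(y); manip.move_ptp([*NEST,.36],R); manip.movel([*NEST,.043],v=.2,frame=R)
    effector.command_gripper(0.); print("w",manip.get_obs()["width"])
    place(TRAY+rot(TRAYY)@[s,0],TRAYY,.037,opening=.08,app=.25)
E
python3 - <<'E'
from h import *
nest_to_tray(.065)
manip.move_ptp([.5,-.3,.36],down(near([.5,-.3,.36],[TRAYY,TRAYY+np.pi])))
shot("s7","side",240,460,170,350,3.5); shot("t7","top",230,330,145,245,5)
E
```

```text
yaw choice (np.float64(1.352431782661108), np.float64(-0.03577924966588375))
w 0.06228294097247887
yaw choice (np.float64(0.49902803204571167), np.float64(-0.03490658503988659))
down True [ 0.59917758 -0.19159859  0.03683356]
100.675
yaw choice (np.float64(0.17223689959809307), np.float64(-0.03490658503988659))
```

View pics/s7.png

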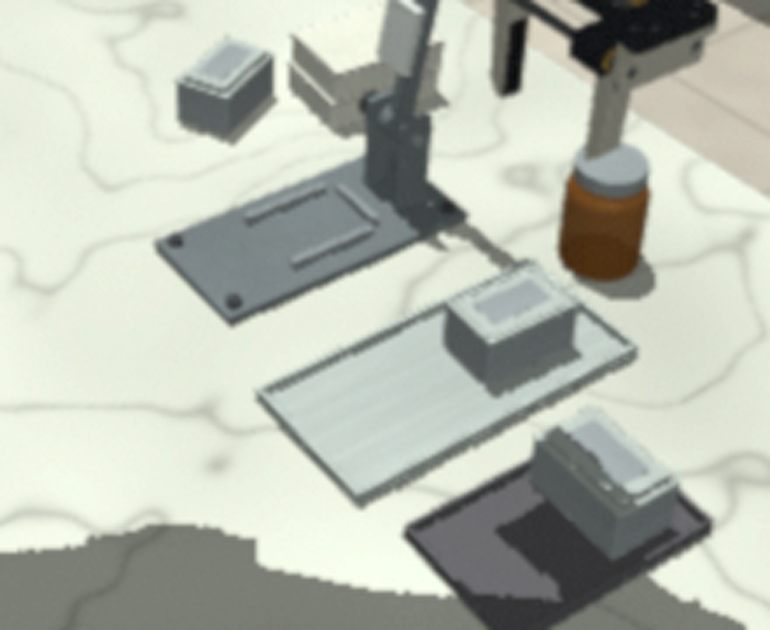

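View pics/t7.png

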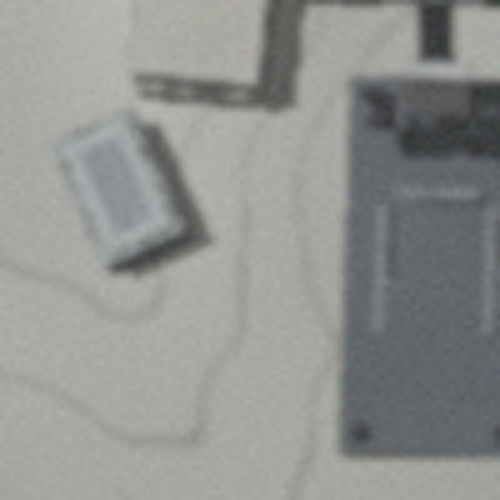

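The pressed tin stands in the tray with its lid flush. The tub tin's lid is still proud, and tin A has not moved (lid at (254,182)). Next I'll grasp and shake tin A.

```bash
python3 - <<'E'
from h import *
y=near([.55,.25,.36],[np.radians(24.4),np.radians(204.4)]); manip.move_ptp([.55,.25,.40],down(y))
grab((.6092,.2463),np.radians(24.4))
p=manip.get_obs()["ee_pos"]; manip.movel([.56,.28,.17],v=.2)
shake(4,v=.8,d=.12); manip.pause(.3); shake(4,v=.8,d=.12); jerks((.06,-.06,.06,-.06),v=.8); print(manip.get_obs()["time_s"])
E
```

```text
yaw choice (np.float64(0.8861202985220853), np.float64(0.4258603374866164))
yaw choice (np.float64(0.4135397323323463), np.float64(0.4258603374866164))
grip 0.06165813376263634 29.995208356704097
38 F by 30ms bins [1.8 1.2 1.2 1.3 1.3 1.6 1.3 1.5 1.7 1.1] T [0.42 0.1  0.06 0.11 0.06 0.04 0.05 0.06 0.04 0.06]
37 F by 30ms bins [1.8 1.8 1.  1.9 1.3 1.2 1.4 1.3 1.  1.1] T [0.16 0.14 0.07 0.11 0.07 0.09 0.08 0.07 0.06 0.04]
38 F by 30ms bins [1.5 1.7 0.9 1.  1.2 1.2 1.1 0.8 0.7 0.7] T [0.14 0.13 0.11 0.09 0.06 0.12 0.05 0.05 0.07 0.07]
37 F by 30ms bins [1.7 2.1 1.3 1.2 1.5 0.8 1.6 1.1 1.1 0.8] T [0.15 0.12 0.08 0.09 0.12 0.05 0.08 0.03 0.06 0.06]
38 F by 30ms bins [1.6 1.3 1.7 1.1 2.1 1.  0.7 0.9 1.4 1.1] T [0.07 0.08 0.08 0.14 0.04 0.07 0.06 0.07 0.07 0.05]
37 F by 30ms bins [1.6 1.2 1.7 1.4 0.9 1.7 1.1 1.2 1.5 1.2] T [0.19 0.13 0.12 0.09 0.08 0.06 0.05 0.09 0.07 0.06]
38 F by 30ms bins [2.2 1.2 1.  1.2 1.1 0.9 1.5 1.  0.7 0.8] T [0.15 0.16 0.08 0.08 0.07 0.04 0.05 0.07 0.05 0.08]
38 F by 30ms bins [2.4 0.8 1.  0.9 1.4 1.1 1.4 1.1 1.1 1.3] T [0.12 0.12 0.09 0.09 0.06 0.08 0.09 0.05 0.07 0.08]
0.060 move 0.28s  Fmax 1.5 @0.025  Tmax 0.10 @0.017  T90% 0.08
-0.060 move 0.27s  Fmax 1.7 @0.042  Tmax 0.15 @0.042  T90% 0.12
0.060 move 0.27s  Fmax 1.8 @0.258  Tmax 0.12 @0.208  T90% 0.08
-0.060 move 0.27s  Fmax 6.8 @0.008  Tmax 1.02 @0.008  T90% 0.12
120.2917
```

Tin A knocked clearly (6.8 N and 1.02 N m), so it also rattles. Since at most two tins hold a ball, this confirms tin B as the silent one. Tin A goes into the tub.

```bash
python3 - <<'E'
from h import *
place(TUB+rot(TUBY)@[-.045,0],TUBY+np.pi/2,.037,opening=.071,app=.3)
manip.move_ptp([.50,.30,.36],down(near([.5,.3,.36],[0,np.pi]))); manip.pause(.5)
shot("s8","side",240,460,170,350,3.5); shot("t8","top",290,450,130,250,5)
E
```

```text
yaw choice (np.float64(0.9696680116171228), np.float64(4.67224640758882))
down True [ 0.44548527 -0.36165028  0.03736798]
127.5833
yaw choice (np.float64(1.21438022458618), 0)
```

View pics/s8.png

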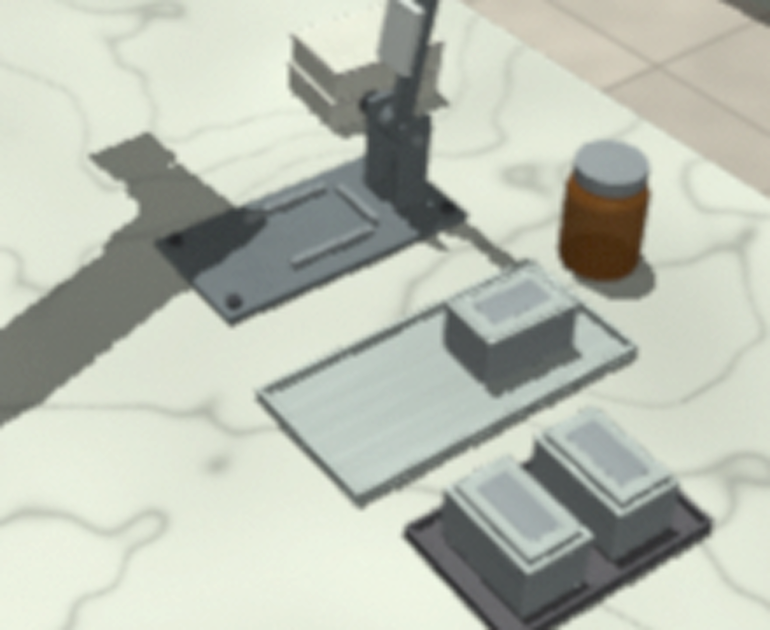

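View pics/t8.png

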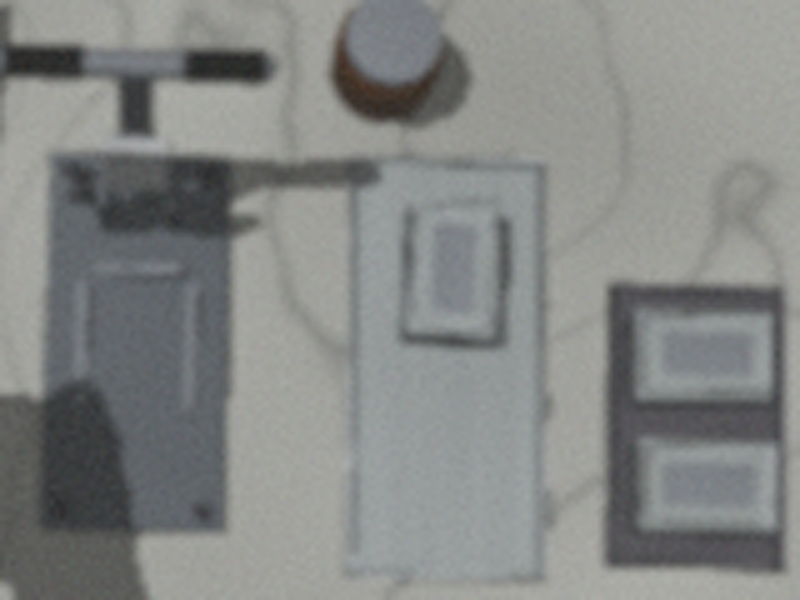

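Both rattling tins stand upright inside the tub with their lids proud. The sound tin is in the tray with its lid flush, the lever is up, and the boxes and jar have not moved. I'm handing the job in.

```bash
python3 -c "
from cell import manip, camrig, effector
print(manip.sign_off())"
```

```text
the job is handed in; nothing more can be done
None
```

The job is handed in: the two rattling tins stand in the grey tub with their lids left as they were, and the silent tin was pressed flush and stands in the metal tray.

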